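Light a seated hardness reference block with the lamp shutter held half open

ROBOT

A 7-joint arm with a two-finger parallel gripper is mounted at the origin on the work surface. World frame = base frame: x ahead of the robot, y to its left, z up, the work surface at z = 0. Lengths are in m, angles in rad, forces in N, time in s.
With the tool pointing down it reaches from about 0.4 to 0.9 m from the base axis. Payload 5.5 kg.
Tool frame: the origin (TCP) lies midway between the tips of the shut fingers; the grasp point (between the pads) lies 19 mm behind it (ctrl.grip_depth is the distance from the TCP to the grasp point, in m); z points along the fingers, y is the line along which they close (so a half turn about z gives the same grasp; the last joint's range is limited). The gripper opens to 92 mm and grips with 3 to 60 N. Pads are 19 mm wide; open, the fingers measure 130 mm over their backs; the gripper's body (75 mm by 190 mm) begins 47 mm behind the grasp point.
Start: joints at [1.497, 0.501, -0.427, 1.55, 0.221, 1.138, -0.21], TCP at [0.215, -0.613, 0.227] pointing down, gripper open.
Joint ranges: [-2.88, 2.88], [-0.31, 2.03], [-1.54, 1.56], [0.2, 2.42], [-1.41, 4.55], [0.19, 2.02], [-2.57, 2.57]. Speed limits (rad/s): [2.57, 2.57, 3.14, 3.14, 3.14, 3.14, 3.14].

INTERFACE

Orientations are given as [roll, pitch, yaw] about the fixed x, y, z axes, in that order (R = Rz(yaw) Ry(pitch) Rx(roll)).
In Python, from rig import ctrl gives the robot as it stands.
- The arm moves only by the tool carry_out, never from a script. Its argument "targets" is a list of rows, each an object with "grip": the closure, from -1 (fully open) to 1 (shut); "travel": the shift along the tool's x, y, z in mm, a list of three; "turn": the turn about the tool's z in degrees. A call has 1 to 20 rows; each row is the pose to reach, as a shift and turn from the pose commanded when the call began, along the tool's axes at that moment; what a row does not reach only later rows make up. A row lasts 1/10 s, in which the tool goes at most 50 mm and 8.59 degrees, less where a joint would pass 70% of its speed; a pose out of reach is approached as far as the arm can. A call with a gripper value outside its range is refused whole. The fingers move at their own pace and stop on an object; "force" is the grip in N (left out, the last holds). Time passes only in rows, so rows that repeat a pose let the fingers close. It gives the time, the measured TCP pose, the force, the opening and the grip force at its end, in the units of the state.
- ctrl.read_state(): the state, without advancing time (a new reading comes with each control period).
- ctrl.grab_frame(name): name is "scene" or "top" or "wrist"; returns a dict with "pixels" (400x640x3 uint8, red, green, blue), "fx", "fy", "cx", "cy" (pixels), "eye" and "orientation" of the camera in the world; the wrist camera has in their place "tool_from_camera" (4x4, takes a point from camera to tool coordinates, whose origin is the TCP and whose axes are the flange's). Camera axes: x right, y up, looking along -z (the intrinsics and any distortion apply to the point x, -y, -z); pixel columns grow to the right and rows downward; lengths in m; the calibration is good to about 2 mm. The wrist camera is an equidistant fisheye: a pixel r from the principal point sees the ray r / f radians off the axis. A picture is of the moment at which its call begins: read the wrist's pose just before it. There is no depth.
- ctrl.hand_in(): hands the job in; it is judged then, once.
Trained networks look in a picture, given as the dict that the camera call returned (one of the last four; its "shot" number tells which), for a name from the list of things; names that differ only in an ending like _2 or _b are one class to them, and where a whole thing is asked for, a point or a joint stands for the part that bears it (a point fixed in the world has none). Each returns a list of dicts, best first, with "conf" (0 to 1); they miss things now and then, are a little off and sometimes report something else, mostly with a low value. They report only what shows in the picture. A call takes as long as a camera call. They do not tell look-alikes from the thing itself.
- ctrl.boxes_of(picture, thing): "box" ([centre column, centre row, width, height] in pixels, round what is visible of it).
- ctrl.trace(picture, thing): "pixels" (400x640 bool, what is visible of it) and "box" ([centre column, centre row, width, height] in pixels, round what is visible of it).
The state is a dict: "time_s": time; "q": joint angles; "joint_velocities": joint speeds; "joint_efforts": joint torques, N m; "tool_pos": TCP position; "orientation": TCP orientation; "wrist_force": force on the tool from outside, world axes, zero at the start; "torque": the same for the moment, N m; "width": finger opening in m; "grasp_force": force on a finger pad.
Only numpy, scipy, OpenCV 4.12 (cv2) and the standard library are available. Lean on these libraries where they do the work, as an engineer would, in place of code of your own. Each camera call takes 0.05 s, during which the arm holds its last target. There are 200 camera calls.

TASK

Pick up the large round steel reference block, lay it flat in the round seat of the inspection stand and let go of it. Only then slide the lamp's sprung shutter by its tab until half of the lamp window is uncovered, never more than three quarters, and finish while still holding it there: it springs shut if let go. Leave the other things on the table where they are.

Things in the scene. Friction and masses are not known exactly. Their poses are not given: they have to be found in the camera images.
- block: The large round reference block: plain steel disc, 50 mm diameter, 18 mm high, about 270 g, lying flat and loose on the table to the robot's right. Origin at the centre of its underside, z up. Near it lie two loose steel blocks of the same height that are to be left alone: a square one of 45 mm and a small round one of 32 mm diameter.
- square_block: Bystander: square steel block 45 x 45 x 18 mm, loose. Origin at the centre of its underside.
- small_block: Bystander: small round steel block, 32 mm diameter, 18 mm high, loose. Origin at the centre of its underside.
- stand: Inspection stand, fixed: dark steel base plate 160 mm (its x) x 270 mm (y) x 12 mm high. Origin at the centre of the plate's underside. The round seat is on its -y side, the grey lamp housing on its +y side: 150 mm along x, y 85 to 135 mm, top 100 mm above the table; its face towards the seat slopes from y 35, z 35 mm up to y 85, z 98 mm.
- window (a point): Centre of the amber lamp window in the sloped face, at stand x +30 mm. The window is 60 mm long along the stand's x (x 0 to +60 mm), 46 mm up the slope. A bare aluminium shutter blade, 66 mm long, covers it when shut and slides along x over it. Axes as the stand's.
- seat (a point): Centre of the round seat's floor, on top of the base plate (12 mm above the table), at stand x 0, y -75 mm. The seat is an aluminium ring lying on the plate: inner diameter 57 mm, outer diameter 72 mm, 5 mm high. Axes as the stand's.
- shutter: Lamp shutter, slides along the stand's x, gripped by its black upright tab: 14 mm thick along the slide (x), 28 mm along y, 44 mm tall. Origin: centre of the tab's underside, 105.5 mm above the table and 5.5 mm above the housing; axes as the stand's. Shut at stand x +30 mm, opens to -x: half at x 0, full stop at x -30 mm. Spring pulls shut: 4 N shut, 10 N half, 16 N full.
- half_mark (a point): Where the shutter's origin (under its tab) must be at half travel, fixed to the stand at its x 0, y 100 mm, 105.5 mm above the table. On the housing's top three black marks show the tab's places: shut (x +30 mm), half (x 0, the long mark) and full (x -30 mm). Axes as the stand's.
- tin: Bystander: clear jar with a metal cap, 64 mm diameter, 60 mm tall, on the robot's left.
- cup: Bystander: white ceramic cup, 76 mm diameter, 85 mm tall, on the robot's left.
There are look-alikes about, which are no part of the job. What is shaped like the block but brown, orange or pink is not meant.

How it is judged:
On the way:
1. the large round block lies flat in the seat, let go, with the shutter still shut (horizontal distance between block and seat below 0.006 m and z of block in the frame of seat below 0.0025 m and angle between block's own z axis and vertical below 0.06 rad and contact force between the fingers and block below 0.1 N and x of shutter in the frame of half_mark above 0.024 m), for 0.2 s.
At the end, for the whole second after the job is handed in: The large round block lies flat in the seat (centre within 6 mm of the seat's, resting on its floor to 2.5 mm), at rest and untouched; the fingers hold the tab (more than 4 N) with the shutter still at 30 mm of its 60 mm travel, within 5 mm, through the last second (horizontal distance between block and seat below 0.006 m and z of block in the frame of seat below 0.0025 m and angle between block's own z axis and vertical below 0.06 rad and linear speed of block below 0.01 m/s and contact force between each of the arm, the fingers and block below 0.1 N and x of shutter in the frame of half_mark between -0.005 and 0.005 m and linear speed of shutter below 0.005 m/s and contact force between the fingers and shutter above 4 N); the arm keeps its last pose, push and grip.
It fails at once if the shutter is opened more than three quarters (45 mm) (x of shutter in the frame of half_mark below -0.015 m).
It fails at once if the shutter is opened (more than 12 mm) while the block is not in the seat (x of shutter in the frame of half_mark below 0.018 m and not (horizontal distance between block and seat below 0.006 m and z of block in the frame of seat below 0.0025 m and angle between block's own z axis and vertical below 0.06 rad)).
It fails at once if one of the other blocks, or the jar or cup is shifted by more than 25 mm (distance of any of square_block, small_block, tin, cup from where it was at the start of the episode above 0.025 m).
It also fails if it takes over 51 s, if anything falls off the work surface, if the arm or the gripper's body presses on something with over 40 N, if the wrist force passes 120 N, or if a joint passes its speed limit or range.

## Working session

There is one attempt and no reset: what is moved stays moved. The work goes in short steps, Python scripts to look and compute and a tool call to move; the robot and the scene stay as the last step left them, time stands still between calls to the robot, and variables do not carry over. Pictures are saved under pics/ and viewed, at most 13 in all, crops included, and the job is handed in when it is done.

Besides the shell and the picture viewer there is one more tool, called after "Call:" by a JSON object that holds its "api" and its "payload". carry_out: Moves the arm, as the interface text tells. Its arguments: {"type":"object","properties":{"targets":{"type":"array"},"force":{"type":"number"}},"required":["targets"]}

```bash
mkdir -p pics; cat > h.py <<'E'
import numpy as np, cv2
from scipy.spatial.transform import Rotation as R
from rig import ctrl
def rot(o):
    o=np.array(o,float)
    if o.shape==(3,3): return o
    return R.from_euler('xyz',o).as_matrix() if o.size==3 else R.from_quat(o).as_matrix()
def cam(p,s=None):
    if 'eye' in p: return np.array(p['eye']),rot(p['orientation'])
    T=np.array(p['tool_from_camera']); Rt=rot(s['orientation'])
    return np.array(s['tool_pos'])+Rt@T[:3,3], Rt@T[:3,:3]
def ray(p,u,v,s=None):
    e,M=cam(p,s); a=(u-p['cx'])/p['fx']; b=(v-p['cy'])/p['fy']
    if 'eye' in p: d=np.array([a,-b,-1])
    else:
        r=np.hypot(a,b)+1e-12; d=np.array([a/r*np.sin(r),-b/r*np.sin(r),-np.cos(r)])
    return e,M@d
def at_z(p,u,v,z,s=None):
    e,d=ray(p,u,v,s); return e+d*(z-e[2])/d[2]
def proj(p,X,s=None):
    e,M=cam(p,s); c=M.T@(np.array(X)-e); 
    if 'eye' in p: return p['cx']+p['fx']*c[0]/-c[2], p['cy']+p['fy']*c[1]/c[2]
    r=np.hypot(c[0],c[1])+1e-12; t=np.arctan2(r,-c[2]); return p['cx']+p['fx']*t*c[0]/r, p['cy']-p['fy']*t*c[1]/r
def save(p,n,crop=None,k=1):
    im=p['pixels'][:,:,::-1]
    if crop: im=im[crop[1]:crop[3],crop[0]:crop[2]]
    cv2.imwrite('pics/'+n,cv2.resize(im,None,fx=k,fy=k,interpolation=cv2.INTER_CUBIC))
E
python3 - <<'E'
from h import *
s=ctrl.read_state(); print({k:np.round(v,4).tolist() for k,v in s.items()})
for n in ['scene','top','wrist']:
    p=ctrl.grab_frame(n); save(p,n+'0.png')
    print(n,{k:np.round(v,3).tolist() for k,v in p.items() if k!='pixels' and not isinstance(v,str)}, [k for k in p])
    for t in ['block','stand','shutter','seat','square_block','small_block','window']:
        try: print(t,[(round(b['conf'],2),np.round(b['box'],1).tolist()) for b in ctrl.boxes_of(p,t)][:4])
        except Exception as e: print(t,e)
E
```

```text
{'time_s': 0.0, 'q': [1.4972, 0.5018, -0.4268, 1.5514, 0.2208, 1.1383, -0.2103], 'joint_velocities': [0.0012, 0.0005, -0.0001, -0.0015, 0.0011, 0.0008, -0.0022], 'joint_efforts': [0.0001, -56.6588, -5.8164, -27.9106, -0.0686, 0.0308, 0.0002], 'tool_pos': [0.2145, -0.6128, 0.2257], 'orientation': [-3.1396, -0.0001, 0.3368], 'wrist_force': [0.3387, 0.132, 0.9527], 'torque': [-0.0285, 0.0182, -0.0265], 'grasp_force': 0.0, 'width': 0.0915}
scene {'fx': 427.544, 'fy': 427.544, 'cx': 320.278, 'cy': 201.129, 'eye': [1.169, -0.269, 0.683], 'orientation': [0.875, 0.017, 1.139], 'shot': 1} ['pixels', 'fx', 'fy', 'cx', 'cy', 'eye', 'orientation', 'shot']
block [(0.98, [225.7, 268.6, 25.8, 25.9]), (0.88, [211.9, 213.5, 18.1, 21.0]), (0.68, [215.4, 242.3, 24.9, 26.4])]
stand [(0.69, [382.1, 213.7, 142.9, 102.8]), (0.59, [416.8, 199.3, 43.2, 51.5]), (0.49, [197.2, 305.1, 17.5, 13.1])]
shutter []
seat [(0.71, [379.6, 214.1, 146.0, 102.1])]
square_block [(0.68, [148.7, 259.2, 31.7, 23.6])]
small_block [(0.82, [195.8, 308.1, 14.8, 15.5])]
window [(0.6, [383.8, 215.3, 143.3, 102.0])]
top {'fx': 480.61
[... 264 characters left out ...]
1.5]), (0.56, [424.6, 266.2, 19.5, 19.6]), (0.54, [433.8, 190.6, 18.6, 24.1])]
stand [(0.64, [291.5, 171.6, 117.8, 84.8])]
shutter [(0.73, [265.2, 153.4, 41.3, 30.2])]
seat [(0.78, [290.4, 168.7, 116.3, 83.0])]
square_block [(0.6, [484.5, 234.8, 27.0, 22.3])]
small_block []
window [(0.68, [290.9, 169.9, 119.9, 88.2])]
wrist {'fx': 309.707, 'fy': 309.707, 'cx': 317.046, 'cy': 197.672, 'tool_from_camera': [[0.001, 0.966, 0.26, 0.07], [1.0, -0.001, -0.0, -0.001], [-0.0, 0.26, -0.966, -0.158], [0.0, 0.0, 0.0, 1.0]], 'shot': 3} ['pixels', 'fx', 'fy', 'cx', 'cy', 'tool_from_camera', 'shot']
block [(0.89, [90.0, 9.5, 27.1, 16.3])]
stand []
shutter []
seat []
square_block []
small_block []
window []
```

View pics/top0.png

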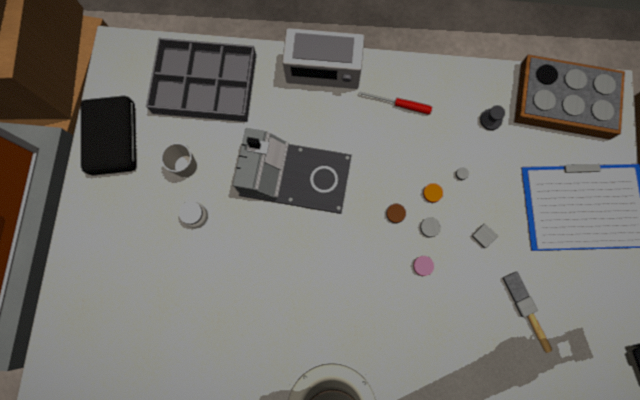

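View pics/wrist0.png

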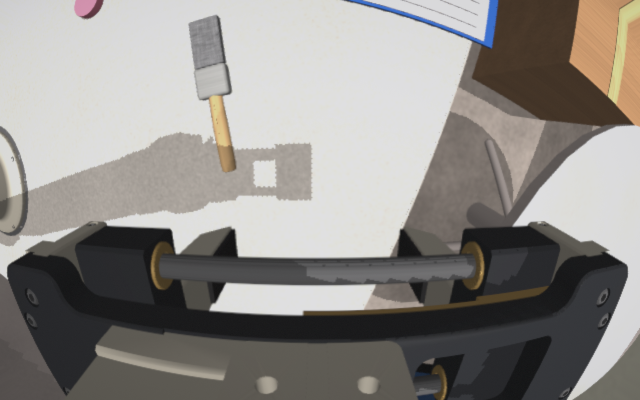

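View pics/scene0.png

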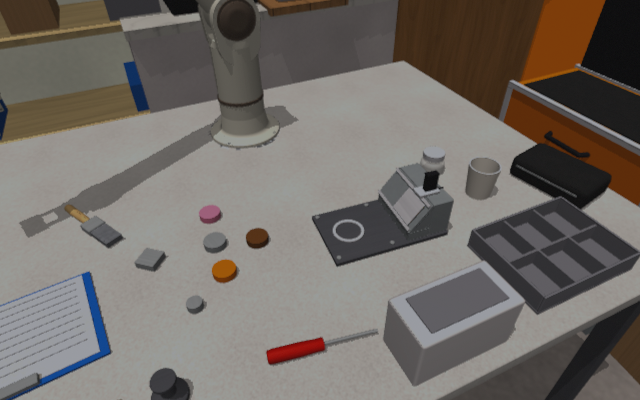

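The top view shows the grey block at about (430,227), with look-alikes around it: orange (433,192), brown (396,213) and pink (424,266). The seat ring is at (324,179), the lamp housing is on the left around (262,165), and the tab is at (254,141). In the scene view the block is at (215,242), the ring at (348,231) and the tab at (431,181).

```bash
python3 - <<'E'
from h import *
from scipy.optimize import least_squares
P={n:ctrl.grab_frame(n) for n in ['top','scene']}
g={'top':dict(block=(430.6,226.6),sq=(484.5,235),sm=(462,174),pink=(424,266),brown=(396.8,213),orange=(433,192),seat=(324,179)),
   'scene':dict(block=(215,241),sq=(150,258),sm=(195,302),pink=(210,213),brown=(257,237),orange=(224.5,270),seat=(348.5,231))}
for n,p in P.items():
    for t,(u,v) in g[n].items():
        z=.017 if t=='seat' else .018
        print(n,t,np.round(at_z(p,u,v,z),4))
    for t in ['block']:
        for b in ctrl.trace(p,t):
            m=b['pixels']; print(t,round(b['conf'],2),np.round(b['box'],1).tolist(),np.round(at_z(p,b['box'][0],b['box'][1],.012),4))
save(P['top'],'topc.png',(220,115,450,250),3.4); save(P['scene'],'scenec.png',(300,150,470,280),4.6)
E
```

```text
top block [ 0.4576 -0.21    0.018 ]
top sq [ 0.4487 -0.346   0.018 ]
top sm [ 0.6024 -0.2848  0.018 ]
top pink [ 0.3574 -0.1981  0.018 ]
top brown [ 0.4846 -0.1229  0.018 ]
top orange [ 0.5478 -0.2122  0.018 ]
top seat [0.5567 0.0697 0.017 ]
block 0.89 [397.4, 210.9, 16.1, 19.9] [ 0.4914 -0.1249  0.012 ]
block 0.76 [430.1, 226.3, 22.7, 18.3] [ 0.4593 -0.2099  0.012 ]
block 0.71 [425.7, 267.6, 23.0, 19.2] [ 0.3544 -0.2037  0.012 ]
block 0.64 [433.1, 190.6, 17.6, 24.0] [ 0.553  -0.2135  0.012 ]
scene block [ 0.4637 -0.2111  0.018 ]
scene sq [ 0.4538 -0.348   0.018 ]
scene sm [ 0.6086 -0.2859  0.018 ]
scene pink [ 0.3664 -0.1988  0.018 ]
scene brown [ 0.4919 -0.1237  0.018 ]
scene orange [ 0.5546 -0.214   0.018 ]
scene seat [0.5619 0.0679 0.017 ]
block 0.82 [225.4, 273.0, 27.1, 23.7] [ 0.5578 -0.214   0.012 ]
block 0.65 [214.5, 242.1, 23.6, 22.5] [ 0.4602 -0.2124  0.012 ]
block 0.64 [256.6, 237.8, 19.0, 18.2] [ 0.4878 -0.124   0.012 ]
block 0.57 [211.2, 215.0, 20.8, 19.2] [ 0.3676 -0.1973  0.012 ]
```

View pics/topc.png

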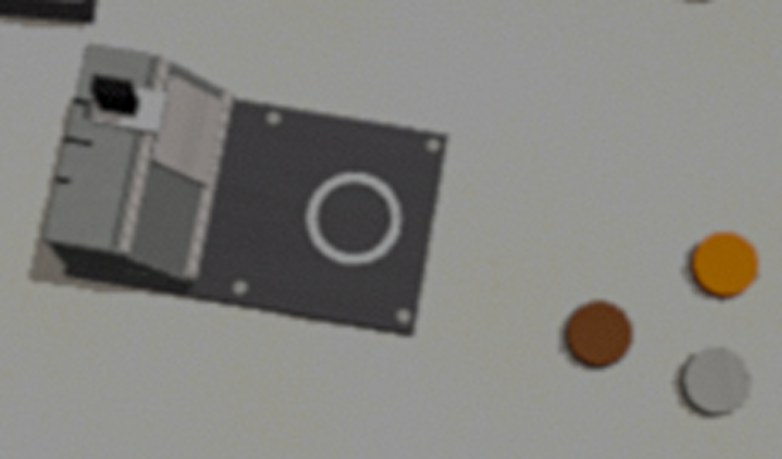

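View pics/scenec.png

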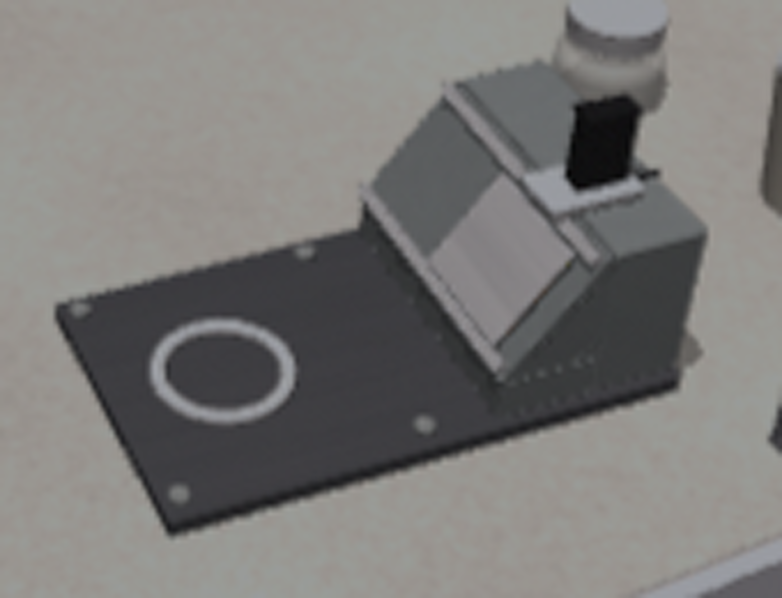

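The top crop shows the tab at the shut mark, at the stand's +x end (up in the image), and the ring at full-frame (324.1,179.1). The scene crop shows the plate's -y corners at (312.4,216.3) and (337.4,266.3). Next I'll work out the stand's yaw and the first move.

```bash
cat >> h.py <<'E'
def delta(X,yaxis_deg=None):
    s=ctrl.read_state(); M=rot(s['orientation']); d=M.T@(np.array(X)-np.array(s['tool_pos']))*1000
    cur=np.degrees(np.arctan2(M[1,1],M[0,1])); t=None
    if yaxis_deg is not None: t=-((yaxis_deg-cur+90)%180-90)
    return np.round(d,1),np.round(cur,2),t
E
python3 - <<'E'
from h import *
P={n:ctrl.grab_frame(n) for n in ['top','scene']}
a=at_z(P['top'],351.5,154.4,.012);b=at_z(P['top'],341.5,213.2,.012)
c=at_z(P['scene'],337.4,266.3,.012);d=at_z(P['scene'],312.4,216.3,.012)
for q,r in((a,b),(c,d)): print(q,r,np.linalg.norm(q-r),np.degrees(np.arctan2(*(q-r)[[1,0]])))
print(delta([.460,-.2105,.15],-50))
E
```

```text
[0.63087378 0.00406243 0.012     ] [0.47231137 0.01695586 0.012     ] 0.15908576127600937 -4.648749259117659
[0.64060492 0.00097578 0.012     ] [0.47640421 0.01722375 0.012     ] 0.16500263196628184 -5.651127473799333
(array([ 364.6, -299.3,   76.7]), np.float64(-70.7), np.float64(-20.70108837981971))
```

Call:
{"api": "carry_out", "payload": {"targets": [{"grip":-1,"travel":[36,-30,7],"turn":-2},{"grip":-1,"travel":[73,-60,15],"turn":-4},{"grip":-1,"travel":[109,-90,23],"turn":-6},{"grip":-1,"travel":[146,-120,30],"turn":-8},{"grip":-1,"travel":[182,-150,38],"turn":-10},{"grip":-1,"travel":[219,-180,46],"turn":-12},{"grip":-1,"travel":[255,-210,53],"turn":-14},{"grip":-1,"travel":[292,-240,61],"turn":-17},{"grip":-1,"travel":[328,-270,69],"turn":-19},{"grip":-1,"travel":[350,-287,75],"turn":-20.7},{"grip":-1,"travel":[365,-299,77],"turn":-20.7},{"grip":-1,"travel":[365,-299,77],"turn":-20.7},{"grip":-1,"travel":[365,-299,77],"turn":-20.7},{"grip":-1,"travel":[365,-299,77],"turn":-20.7}]}}

```text
time_s: 2.9
tool_pos: [0.4599, -0.2121, 0.1498]
orientation: [3.141, 0.001, 0.696]
wrist_force: [0.9, 0.1, 0.4]
width: 0.0915
grasp_force: 0.0
```

```bash
cat >> h.py <<'E'
def grey_fit(p,s,z,guess,rad):
    """fit a disc top outline: search centre (at height z) with max edge gradient along projected circle"""
    g=cv2.GaussianBlur(p['pixels'],(0,0),1).astype(float).mean(2)
    th=np.linspace(0,2*np.pi,72,endpoint=False)
    def samp(c,r):
        uv=np.array([proj(p,[c[0]+r*np.cos(t),c[1]+r*np.sin(t),z],s) for t in th],np.float32)
        return cv2.remap(g.astype(np.float32),uv[:,:1],uv[:,1:],cv2.INTER_LINEAR)[:,0]
    def score(c): return abs(np.median(samp(c,rad-.0015)-samp(c,rad+.0015))) 
    best=None
    for st in (.003,.001,.0003):
        c0=np.array(guess[:2] if best is None else best[1])
        for i in range(-5,6):
            for j in range(-5,6):
                c=c0+st*np.array([i,j]); v=score(c)
                if best is None or v>best[0]: best=(v,c)
    return best
E
python3 - <<'E'
from h import *
s=ctrl.read_state(); p=ctrl.grab_frame('wrist'); save(p,'w1.png')
print(s['time_s'],s['tool_pos'],s['orientation'],s['wrist_force'])
for b in ctrl.trace(p,'block'): print(round(b['conf'],2),np.round(b['box'],1).tolist(),at_z(p,*b['box'][:2],.014,s))
print(proj(p,[.46,-.2105,.018],s),grey_fit(p,s,.018,(.46,-.2105),.025))
E
```

```text
2.9 [ 0.45989063 -0.21211556  0.14981707] [3.14117587e+00 7.49816853e-04 6.96127878e-01] [0.93443478 0.06118857 0.43293281]
0.97 [314.4, 186.8, 52.8, 50.3] [ 0.45937304 -0.20801145  0.014     ]
0.91 [254.2, 241.1, 33.2, 28.6] [ 0.374591   -0.19685839  0.014     ]
0.9 [375.0, 120.6, 55.6, 52.6] [ 0.54605044 -0.21058338  0.014     ]
0.58 [262.8, 109.0, 53.6, 53.6] [ 0.48628907 -0.12202192  0.014     ]
(np.float64(316.77381799793005), np.float64(188.87301460466963)) (np.float32(46.44759), array([ 0.4597, -0.2072]))
```

View pics/w1.png

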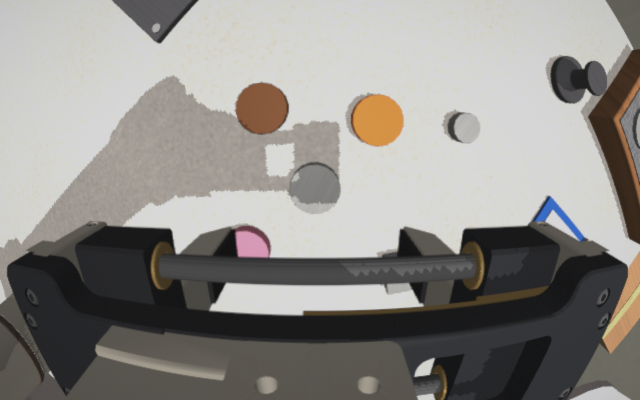

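The wrist view shows the grey block at (315,188), partly in the arm's shadow. The pink, brown and orange discs are all clear of the finger line. I'll descend onto it.

```bash
python3 - <<'E'
from h import *
print(delta([.4597,-.208,.009],-50))
E
```

```text
(array([  2.6,  -3.4, 140.8]), np.float64(-50.15), np.float64(-0.1470182919666314))
```

Call:
{"api": "carry_out", "payload": {"targets": [{"grip":-1,"travel":[2.5,-3.4,25],"turn":0},{"grip":-1,"travel":[2.5,-3.4,55],"turn":0},{"grip":-1,"travel":[2.5,-3.4,85],"turn":0},{"grip":-1,"travel":[2.5,-3.4,110],"turn":0},{"grip":-1,"travel":[2.5,-3.4,125],"turn":0},{"grip":-1,"travel":[2.5,-3.4,135],"turn":0},{"grip":-1,"travel":[2.5,-3.4,141],"turn":0},{"grip":-1,"travel":[2.5,-3.4,141],"turn":0},{"grip":-1,"travel":[2.5,-3.4,141],"turn":0},{"grip":-1,"travel":[2.5,-3.4,141],"turn":0}], "force": 30}}

```text
time_s: 4.0
tool_pos: [0.461, -0.2068, 0.0096]
orientation: [3.14, -0.001, 0.698]
wrist_force: [-0.4, 0.4, -0.9]
width: 0.0919
grasp_force: 0.0
```

Call:
{"api": "carry_out", "payload": {"targets": [{"grip":0,"travel":[0,0,0],"turn":0},{"grip":0.4,"travel":[0,0,0],"turn":0},{"grip":0.6,"travel":[0,0,0],"turn":0},{"grip":1,"travel":[0,0,0],"turn":0},{"grip":1,"travel":[0,0,0],"turn":0},{"grip":1,"travel":[0,0,0],"turn":0},{"grip":1,"travel":[0,0,0],"turn":0},{"grip":1,"travel":[0,0,0],"turn":0}], "force": 30}}

```text
time_s: 4.8
tool_pos: [0.4604, -0.2066, 0.0088]
orientation: [3.141, -0.0, 0.698]
wrist_force: [0.4, -0.2, 0.1]
width: 0.0492
grasp_force: 30.0
```

Call:
{"api": "carry_out", "payload": {"targets": [{"grip":1,"travel":[0,0,-5],"turn":0},{"grip":1,"travel":[0,0,-20],"turn":0},{"grip":1,"travel":[0,0,-45],"turn":0},{"grip":1,"travel":[0,0,-75],"turn":0},{"grip":1,"travel":[0,0,-105],"turn":0},{"grip":1,"travel":[0,0,-120],"turn":0},{"grip":1,"travel":[0,0,-120],"turn":0},{"grip":1,"travel":[0,0,-120],"turn":0}]}}

```text
time_s: 5.6
tool_pos: [0.4596, -0.2066, 0.1284]
orientation: [-3.141, 0.001, 0.698]
wrist_force: [-0.7, -0.6, -3.0]
width: 0.0491
grasp_force: 30.0
```

```bash
python3 - <<'E'
from h import *
s=ctrl.read_state(); print(s['q'],s['width'],s['grasp_force'],s['wrist_force'])
print(delta([.553,.01,.13],-5))
E
```

```text
[ 0.90843068  0.41494824 -0.65030468  1.99306592  0.33449103  0.84018482
 -0.80081185] 0.04908087157324791 29.99941349029541 [-0.70638032 -0.57699319 -3.0480473 ]
(array([ 210.7, -106. ,   -1.7]), np.float64(-50.03), np.float64(-45.025119316704235))
```

Call:
{"api": "carry_out", "payload": {"targets": [{"grip":1,"travel":[12,-6,-1],"turn":-3},{"grip":1,"travel":[32,-16,-1],"turn":-7},{"grip":1,"travel":[57,-29,-1],"turn":-12},{"grip":1,"travel":[82,-41,-1],"turn":-18},{"grip":1,"travel":[107,-54,-1],"turn":-24},{"grip":1,"travel":[132,-66,-1],"turn":-30},{"grip":1,"travel":[157,-79,-1],"turn":-36},{"grip":1,"travel":[180,-91,-1],"turn":-41},{"grip":1,"travel":[198,-100,-2],"turn":-44},{"grip":1,"travel":[208,-105,-2],"turn":-45},{"grip":1,"travel":[211,-106,-2],"turn":-45},{"grip":1,"travel":[211,-106,-2],"turn":-45},{"grip":1,"travel":[211,-106,-2],"turn":-45}]}}

```text
time_s: 6.9
tool_pos: [0.5533, 0.0093, 0.1303]
orientation: [-3.141, 0.001, 1.482]
wrist_force: [-0.4, -0.1, -1.9]
width: 0.0491
grasp_force: 30.0
```

```bash
cat >> h.py <<'E'
def ring_fit(p,s,guess,z=.017):
    g=cv2.GaussianBlur(p['pixels'],(0,0),.8).astype(np.float32).mean(2)
    th=np.linspace(0,2*np.pi,90,endpoint=False)
    def samp(c,r):
        uv=np.array([proj(p,[c[0]+r*np.cos(t),c[1]+r*np.sin(t),z],s) for t in th],np.float32)
        return cv2.remap(g,uv[:,:1],uv[:,1:],cv2.INTER_LINEAR)[:,0]
    best=None
    for st in (.003,.001,.0003):
        c0=np.array(guess[:2] if best is None else best[1])
        for i in range(-6,7):
            for j in range(-6,7):
                c=c0+st*np.array([i,j]); v=np.median(samp(c,.0323)*2-samp(c,.026)-samp(c,.0385))
                if best is None or v>best[0]: best=(v,c)
    return best
E
python3 - <<'E'
from h import *
s=ctrl.read_state(); p=ctrl.grab_frame('wrist'); save(p,'w2.png')
print(s['time_s'],s['tool_pos'],s['orientation'],s['q'])
print('wrist ring',ring_fit(p,s,(.558,.068)),proj(p,[.558,.068,.017],s))
for n,q in (('top',(.5567,.0697)),('scene',(.5619,.0679))):
    print(n,ring_fit(ctrl.grab_frame(n),None,q))
E
```

```text
6.9 [0.55325841 0.00929666 0.13030748] [-3.14063116e+00  9.58131825e-04  1.48211926e+00] [ 0.57776989  0.55693389 -0.83407143  1.86890627  0.50599106  0.94254847
 -0.57849585]
wrist ring (np.float32(249.6551), array([0.5583, 0.0723])) (np.float64(316.88600024119614), np.float64(129.89814096155058))
top (np.float32(98.87094), array([0.5567, 0.0704]))
scene (np.float32(82.78061), array([0.5577, 0.0685]))
```

View pics/w2.png

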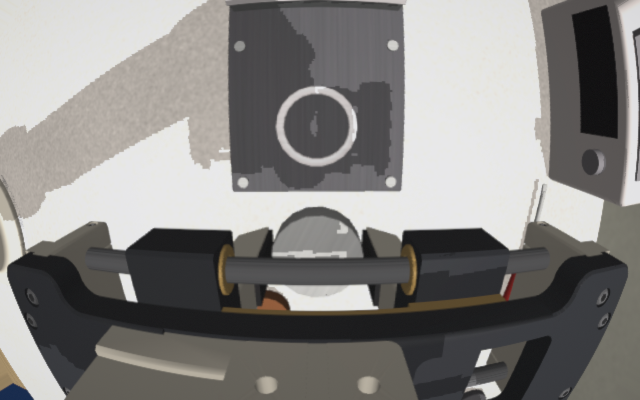

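The wrist view shows the ring at (317,126) and the plate squared to the image. The held block spans about columns 272–362 and rows 207–296. I'll compute the block's offset within the hand.

```bash
python3 - <<'E'
from h import *
s=ctrl.read_state(); p=ctrl.grab_frame('wrist'); M=rot(s['orientation']); t=np.array(s['tool_pos'])
for u,v,h in ((317,207,-.0088),(317,296,.0092)):
    print(M.T@(at_z(p,u,v,t[2]+h,s)-t)*1000)
g=p['pixels'].astype(int).mean(2); print(g[198:216,317].astype(int), g[286:304,330].astype(int))
for b in ctrl.trace(p,'block')[:3]:print(b['conf'],b['box'])
c=np.array([.5583,.0723]); print('d',delta([*c,.05],-5))
# stand yaw from screws in the wrist view
sc=[at_z(p,u,v,.013,s) for u,v in ((240,46),(393,45),(391,182),(243,182.5))]; print(np.round(sc,4))
for a,b in((0,1),(3,2)): d=sc[b]-sc[a]; print(np.degrees(np.arctan2(d[1],d[0])))
E
```

```text
[20.73905081 -0.31337097  8.78344614]
[-26.51891563  -0.29719178  -9.17865103]
[232 231 231 232 232 232 232 226 194  99  75  76  76  76  77  78  78  91] [188 199 199 199 199 198 198 198 200 217 228 231 231 231 231 231 231 231]
0.77 [318.8, 252.2, 94.8, 90.9]
0.7 [274.7, 300.4, 29.6, 20.9]
d (array([63.1, -0.9, 80.7]), np.float64(-5.09), np.float64(-0.08530346180113213))
[[0.4967 0.1519 0.013 ]
 [0.6331 0.1407 0.013 ]
 [0.6226 0.0147 0.013 ]
 [0.4858 0.0264 0.013 ]]
-4.6992889892983065
-4.881971412111441
```

Call:
{"api": "carry_out", "payload": {"targets": [{"grip":1,"travel":[15,0,0],"turn":0},{"grip":1,"travel":[35,-0.5,10],"turn":0},{"grip":1,"travel":[52,-1,30],"turn":0},{"grip":1,"travel":[62,-1,55],"turn":0},{"grip":1,"travel":[65,-1,75],"turn":0},{"grip":1,"travel":[65,-1,88],"turn":0},{"grip":1,"travel":[65,-1,93],"turn":0},{"grip":1,"travel":[65,-1,93],"turn":0},{"grip":1,"travel":[65,-1,93],"turn":0},{"grip":1,"travel":[65,-1,93],"turn":0}]}}

```text
time_s: 8.15
tool_pos: [0.5593, 0.0751, 0.0388]
orientation: [3.14, -0.0, 1.483]
wrist_force: [0.3, 0.4, -2.9]
width: 0.0489
grasp_force: 30.0
```

```bash
python3 - <<'E'
from h import *
s=ctrl.read_state(); p=ctrl.grab_frame('wrist'); save(p,'w3.png',(220,150,420,300),4)
print(s['time_s'],s['tool_pos'],s['orientation'],s['wrist_force'])
g=p['pixels'].astype(int).mean(2).astype(int); print(g[150:225,317])
q=ctrl.grab_frame('scene'); save(q,'s3.png',(290,160,420,260),6)
E
```

```text
8.15 [0.55934912 0.07506962 0.03876256] [ 3.13972094e+00 -2.36136385e-04  1.48277427e+00] [ 0.29157863  0.36391165 -2.91617779]
[ 73  73  73  73  73  73  73  73  73  74  73  74  73  74  73  74  74  74
  74  74  73  74  74  73  74  74  74  74  73  74  73  79 116 159 189 202
 205 204 201 198 194 190 184 167 129  82  74  74  74  74  74  75  75  74
  74  74  75  75  76  76  76  77  77  78  79  91 121 141 141 140 141 141
 142 142 141]
```

View pics/w3.png

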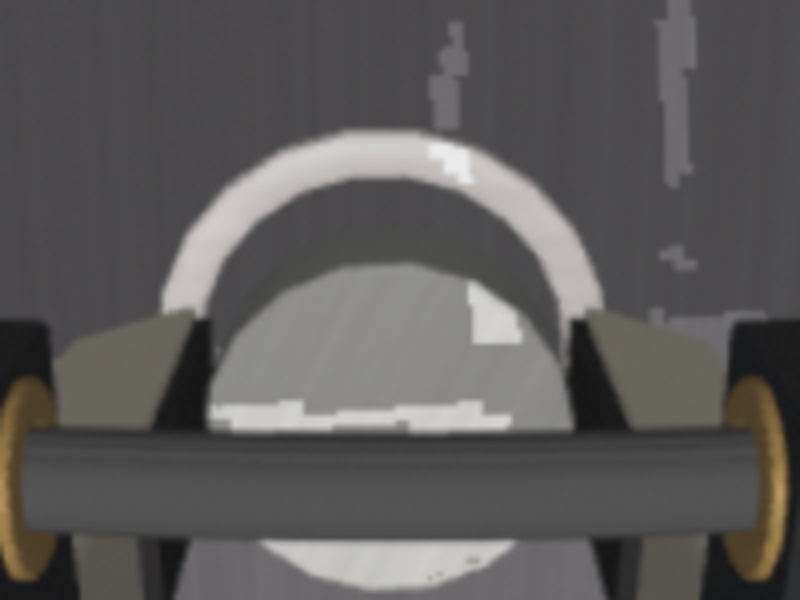

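The wrist crop shows the ring's front arc at rows 181.5–194, the block's top front rim at row 215.7, and its rear rim at about row 297. The row 207 edge I used earlier was the bottom rim or its shadow.

```bash
python3 - <<'E'
from h import *
s=ctrl.read_state(); p=ctrl.grab_frame('wrist'); M=rot(s['orientation']); t=np.array(s['tool_pos'])
f=lambda u,v,z:np.round(M.T@(at_z(p,u,v,z,s)-t)*1000,2)[:2]
print('blk front top/bot',f(317,215.7,t[2]+.0092),f(317,206.5,t[2]-.0088),'rear',f(317,297,t[2]+.0092))
print('ring outer, inner top',f(316,181.8,.017),f(316,194,.017))
th=[(220+x/4,150+y/4) for x,y in((163,300),(190,235),(225,190),(345,131),(420,131),(540,190),(580,235),(602,300))]
pts=np.array([f(u,v,.017) for u,v in th]); (c,r)=cv2.minEnclosingCircle(pts.astype(np.float32)); 
from scipy.optimize import least_squares
o=least_squares(lambda x:np.hypot(*(pts-x[:2]).T)-36,[0,0]); print('ring c',o.x,o.fun.round(2))
tb=np.array([f(220+x/4,150+y/4,t[2]+.0092) for x,y in((240,345),(280,300),(340,266),(375,263),(420,264),(480,285),(530,330),(290,560),(340,582),(380,590),(440,583),(490,560))])
for rad in(None,25):
  o=least_squares(lambda x:np.hypot(*(tb-x[:2]).T)-(rad or x[2]),[0,0,25]); print('block c',o.x,o.fun.round(1))
E
```

```text
blk front top/bot [21.58 -0.32] [21.03 -0.31] rear [-27.19  -0.3 ]
ring outer, inner top [32.46 -0.9 ] [24.99 -0.9 ]
ring c [-4.06564908 -1.01920167] [-0.46 -0.45 -0.04  0.39  0.36 -0.19 -0.01 -0.73]
block c [-2.93175774  0.06157796 24.28895984] [-0.7 -0.2  0.6  0.3  0.3  0.  -0.7 -0.1  0.   0.4  0.2 -0.2]
block c [-3.03190387  0.18321165 25.        ] [-1.2 -0.7  0.1 -0.3 -0.3 -0.7 -1.4 -0.9 -0.7 -0.4 -0.7 -1.1]
```

The offset is under 1 mm. I'll correct by (-0.5, -0.7) mm, lower and release.

Call:
{"api": "carry_out", "payload": {"targets": [{"grip":1,"travel":[-0.5,-0.7,4],"turn":0},{"grip":1,"travel":[-0.5,-0.7,8],"turn":0},{"grip":1,"travel":[-0.5,-0.7,12],"turn":0},{"grip":1,"travel":[-0.5,-0.7,15],"turn":0},{"grip":1,"travel":[-0.5,-0.7,17],"turn":0},{"grip":1,"travel":[-0.5,-0.7,17.5],"turn":0},{"grip":1,"travel":[-0.5,-0.7,17.5],"turn":0},{"grip":1,"travel":[-0.5,-0.7,17.5],"turn":0}]}}

```text
time_s: 9.1
tool_pos: [0.5574, 0.0748, 0.0208]
orientation: [-3.141, 0.001, 1.484]
wrist_force: [-3.9, -1.0, 4.6]
width: 0.0488
grasp_force: 30.0
```

Call:
{"api": "carry_out", "payload": {"targets": [{"grip":0.0,"travel":[0,0,0],"turn":0},{"grip":-0.5,"travel":[0,0,0],"turn":0},{"grip":-1,"travel":[0,0,0],"turn":0},{"grip":-1,"travel":[0,0,0],"turn":0},{"grip":-1,"travel":[0,0,0],"turn":0},{"grip":-1,"travel":[0,0,-10],"turn":0},{"grip":-1,"travel":[0,0,-30],"turn":0},{"grip":-1,"travel":[-15,0,-60],"turn":0},{"grip":-1,"travel":[-35,0,-90],"turn":0},{"grip":-1,"travel":[-50,0,-115],"turn":0},{"grip":-1,"travel":[-55,0,-125],"turn":0},{"grip":-1,"travel":[-55,0,-125],"turn":0},{"grip":-1,"travel":[-55,0,-125],"turn":0}]}}

```text
time_s: 10.4
tool_pos: [0.5524, 0.0206, 0.1447]
orientation: [-3.141, -0.0, 1.484]
wrist_force: [-0.9, 0.3, -0.8]
width: 0.0919
grasp_force: 0.0
```

```bash
python3 - <<'E'
from h import *
s=ctrl.read_state(); p=ctrl.grab_frame('wrist'); save(p,'w4.png')
print(s['time_s'],s['tool_pos'],s['orientation'],s['width'])
print('ring',ring_fit(p,s,(.558,.0705)))
print('blk at seated height',grey_fit(p,s,.030,(.558,.0705),.025))
for b in ctrl.boxes_of(p,'shutter'): print(b)
E
```

```text
10.4 [0.55243272 0.02057464 0.14471916] [-3.14111235e+00 -2.67345115e-04  1.48386071e+00] 0.09185859586859028
ring (np.float32(228.94011), array([0.5567, 0.0715]))
blk at seated height (np.float32(39.38949), array([0.55  , 0.0795]))
{'box': [355.2, 7.4, 81.4, 14.8], 'conf': 0.96}
```

View pics/w4.png

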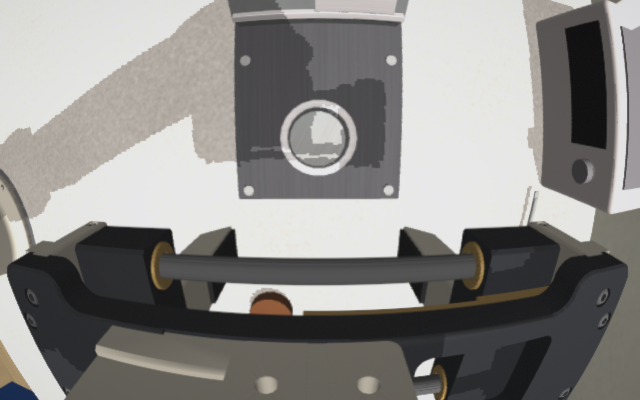

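The wrist view shows the block inside the ring at about (318,138), with a dark gap all round, so it is seated and released. Next is the tab. First I'll hover in front of it and measure.

```bash
python3 - <<'E'
from h import *
print(delta([.595,.165,.24],-4.8), delta([.602,.243,.24],-4.8))
E
```

```text
(array([147.2,  30.4, -96. ]), np.float64(-4.92), np.float64(-0.11519186548569849)) (array([225.5,  30.7, -95.9]), np.float64(-4.92), np.float64(-0.11519186548569849))
```

Call:
{"api": "carry_out", "payload": {"targets": [{"grip":-1,"travel":[5,2,-25],"turn":0},{"grip":-1,"travel":[20,6,-55],"turn":0},{"grip":-1,"travel":[45,12,-80],"turn":0},{"grip":-1,"travel":[75,18,-93],"turn":0},{"grip":-1,"travel":[105,24,-96],"turn":0},{"grip":-1,"travel":[130,29,-96],"turn":0},{"grip":-1,"travel":[143,30,-96],"turn":0},{"grip":-1,"travel":[147,30,-96],"turn":0},{"grip":-1,"travel":[147,30,-96],"turn":0},{"grip":-1,"travel":[147,30,-96],"turn":0},{"grip":-1,"travel":[147,30,-96],"turn":0}]}}

```text
time_s: 11.6
tool_pos: [0.5957, 0.162, 0.2409]
orientation: [-3.141, 0.001, 1.481]
wrist_force: [-0.7, -0.7, 0.6]
width: 0.0919
grasp_force: 0.0
```

```bash
python3 - <<'E'
from h import *
s=ctrl.read_state(); p=ctrl.grab_frame('wrist'); save(p,'w5.png')
print(s['time_s'],s['tool_pos'],s['orientation'],s['q'])
print(proj(p,[.602,.243,.1495],s))
for b in ctrl.boxes_of(p,'shutter'): print(b)
E
```

```text
11.6 [0.59568445 0.16202075 0.24094695] [-3.14135130e+00  1.12353474e-03  1.48141868e+00] [ 0.32478886  0.54585882 -0.89310171  1.61107585  0.44900323  1.20383548
 -0.75154225]
(np.float64(316.220406715621), np.float64(103.4014614909463))
{'box': [316.9, 123.0, 65.5, 83.4], 'conf': 0.62}
```

View pics/w5.png

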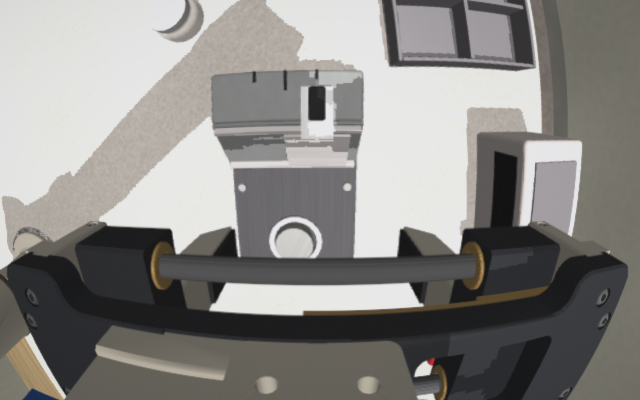

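The wrist view shows the tab top at (317,103), which matches the predicted projection. The blade is still shut, and the block is centred in the ring at (296,240). I'll move over the tab and descend.

Call:
{"api": "carry_out", "payload": {"targets": [{"grip":-1,"travel":[15,0,0],"turn":0},{"grip":-1,"travel":[40,-0.5,0],"turn":0},{"grip":-1,"travel":[65,-0.5,0],"turn":0},{"grip":-1,"travel":[77,-0.5,10],"turn":0},{"grip":-1,"travel":[81,-0.5,35],"turn":0},{"grip":-1,"travel":[81,-0.5,65],"turn":0},{"grip":-1,"travel":[81,-0.5,95],"turn":0},{"grip":-1,"travel":[81,-0.5,115],"turn":0},{"grip":-1,"travel":[81,-0.5,124],"turn":0},{"grip":-1,"travel":[81,-0.5,125],"turn":0},{"grip":-1,"travel":[81,-0.5,125],"turn":0},{"grip":-1,"travel":[81,-0.5,125],"turn":0},{"grip":-1,"travel":[81,-0.5,125],"turn":0}]}}

```text
time_s: 13.0
tool_pos: [0.6029, 0.245, 0.1176]
orientation: [3.14, -0.001, 1.483]
wrist_force: [-0.3, -0.6, 0.5]
width: 0.0919
grasp_force: 0.0
```

```bash
python3 - <<'E'
from h import *
s=ctrl.read_state()
print(s['time_s'],s['tool_pos'],s['orientation'],s['wrist_force'],s['q'])
print(delta([.602,.243,.115],-4.8))
E
```

```text
13.0 [0.60291925 0.24496591 0.11758154] [ 3.13957733e+00 -8.46558826e-04  1.48337273e+00] [-0.255588   -0.5817615   0.51273967] [ 0.11804488  0.72619612 -0.79996927  1.62853761  0.58594633  1.03951977
 -0.94866679]
(array([-2. , -0.7,  2.6]), np.float64(-5.01), np.float64(-0.20910114053900486))
```

Good. Close gradually, with a strong grip.

Call:
{"api": "carry_out", "payload": {"targets": [{"grip":0.2,"travel":[-1.5,-0.5,1],"turn":0},{"grip":0.5,"travel":[-1.5,-0.5,1],"turn":0},{"grip":0.7,"travel":[-1.5,-0.5,1],"turn":0},{"grip":1,"travel":[-1.5,-0.5,1],"turn":0},{"grip":1,"travel":[-1.5,-0.5,1],"turn":0},{"grip":1,"travel":[-1.5,-0.5,1],"turn":0},{"grip":1,"travel":[-1.5,-0.5,1],"turn":0},{"grip":1,"travel":[-1.5,-0.5,1],"turn":0}], "force": 40}}

```text
time_s: 13.8
tool_pos: [0.6015, 0.2432, 0.1152]
orientation: [-3.142, -0.0, 1.484]
wrist_force: [0.9, 0.1, -0.1]
width: 0.0327
grasp_force: 0.0
```

```bash
python3 - <<'E'
from h import *
s=ctrl.read_state(); p=ctrl.grab_frame('wrist'); save(p,'w6.png')
print(s['time_s'],s['tool_pos'],s['wrist_force'],s['width'],s['grasp_force'])
E
```

```text
13.8 [0.60150635 0.24316305 0.1152168 ] [ 0.91269966  0.06168019 -0.13537474] 0.03265894453968314 0.0
```

Still closing; let it finish.

Call:
{"api": "carry_out", "payload": {"targets": [{"grip":1,"travel":[0,0,0],"turn":0},{"grip":1,"travel":[0,0,0],"turn":0},{"grip":1,"travel":[0,0,0],"turn":0},{"grip":1,"travel":[0,0,0],"turn":0},{"grip":1,"travel":[0,0,0],"turn":0},{"grip":1,"travel":[0,0,0],"turn":0}]}}

```text
time_s: 14.45
tool_pos: [0.602, 0.2431, 0.1153]
orientation: [3.141, -0.0, 1.483]
wrist_force: [3.7, 1.2, -2.6]
width: 0.014
grasp_force: 40.0
```

Call:
{"api": "carry_out", "payload": {"targets": [{"grip":1,"travel":[0,-3,0],"turn":0},{"grip":1,"travel":[0,-7,0],"turn":0},{"grip":1,"travel":[0,-11,0],"turn":0},{"grip":1,"travel":[0,-15,0],"turn":0},{"grip":1,"travel":[0,-19,0],"turn":0},{"grip":1,"travel":[0,-23,0],"turn":0},{"grip":1,"travel":[0,-26,0],"turn":0},{"grip":1,"travel":[0,-28,0],"turn":0},{"grip":1,"travel":[0,-30,0],"turn":0},{"grip":1,"travel":[0,-30,0],"turn":0},{"grip":1,"travel":[0,-30,0],"turn":0},{"grip":1,"travel":[0,-30,0],"turn":0},{"grip":1,"travel":[0,-30,0],"turn":0},{"grip":1,"travel":[0,-30,0],"turn":0}]}}

```text
time_s: 15.85
tool_pos: [0.5736, 0.2455, 0.1153]
orientation: [3.139, -0.001, 1.483]
wrist_force: [9.7, 1.8, -6.9]
width: 0.0137
grasp_force: 40.0
```

```bash
python3 - <<'E'
from h import *
s=ctrl.read_state()
print(s['time_s'],s['tool_pos'],s['wrist_force'],s['width'],s['grasp_force'],np.abs(s['joint_velocities']).max())
a=np.radians(-4.8); st=np.array([.5572,.0717]); Rz=np.array([[np.cos(a),-np.sin(a)],[np.sin(a),np.cos(a)]])
print('tcp in stand',Rz.T@(np.array(s['tool_pos'][:2])-st)*1000+[0,-75])
p=ctrl.grab_frame('scene'); q=ctrl.grab_frame('wrist')
A=cv2.resize(p['pixels'][140:280,290:470],None,fx=3,fy=3); B=cv2.resize(q['pixels'][:280,200:440],(240*420//280,420))[:, :250+110]
cv2.imwrite('pics/s7.png',A[:,:,::-1]); cv2.imwrite('pics/both.png',np.hstack([A[:, :440],B])[:,:,::-1])
E
```

```text
15.85 [0.57359578 0.24548153 0.11525537] [ 9.7344735   1.83878708 -6.90809593] 0.013748197095144427 40.00561058521271 0.002029089318209271
tcp in stand [ 1.79661068 99.54401205]
```

View pics/both.png

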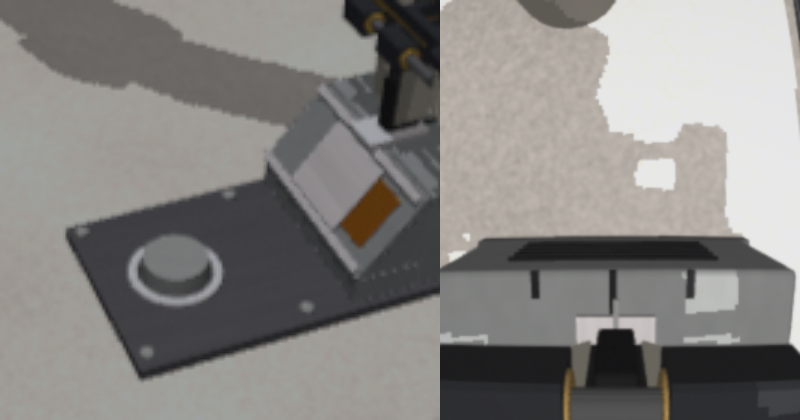

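The scene half shows the block flat in the ring and about half the amber window uncovered. The wrist half shows the tab within 1–2 mm of the long half mark. I'll nudge it 1.5 mm and let it settle.

Call:
{"api": "carry_out", "payload": {"targets": [{"grip":1,"travel":[0,-1,0],"turn":0},{"grip":1,"travel":[0,-1.5,0],"turn":0},{"grip":1,"travel":[0,-1.5,0],"turn":0},{"grip":1,"travel":[0,-1.5,0],"turn":0},{"grip":1,"travel":[0,-1.5,0],"turn":0},{"grip":1,"travel":[0,-1.5,0],"turn":0},{"grip":1,"travel":[0,-1.5,0],"turn":0},{"grip":1,"travel":[0,-1.5,0],"turn":0}]}}

```text
time_s: 16.75
tool_pos: [0.5723, 0.2456, 0.1153]
orientation: [3.138, -0.001, 1.483]
wrist_force: [9.4, 1.9, -7.3]
width: 0.0138
grasp_force: 40.0
```

```bash
python3 - <<'E'
from h import *
s=ctrl.read_state()
print(s['time_s'],s['tool_pos'],s['wrist_force'],s['grasp_force'])
if s['grasp_force']>30 and .569<s['tool_pos'][0]<.575: print(ctrl.hand_in())
E
```

```text
16.75 [0.57232868 0.24561272 0.1152756 ] [ 9.44275243  1.88190971 -7.29433796] 40.006738901138306
the job is handed in; nothing more can be done
None
```

I handed the job in at 16.75 s, and the hand-in returned no verdict: the block is flat in the seat and released, and the gripper holds the shutter tab within about 1 mm of the half mark at 40 N.

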